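# Unlock the recycling bin with its square key

### The arm

A 7-joint arm with a two-finger parallel gripper is mounted at the origin on the work surface. World frame = base frame: x ahead of the robot, y to its left, z up, the work surface at z = 0. Lengths are in m, angles in rad, forces in N, time in s.
With the tool pointing down it reaches from about 0.425 to 0.875 m from the base axis. Payload 8.4 kg.
Tool frame: the origin (TCP) lies on the front face of the gripper's body, between the roots of the fingers; the fingertips stand 73 mm ahead of it and the grasp point (between the pads) lies 54 mm ahead of it; y points along the fingers, z is the direction in which the jaws open and shut, and the axes are right-handed (so a half turn about y gives the same grasp; the last joint's range is limited). The gripper opens to 85 mm and grips with 20 to 120 N. Pads are 22 mm wide; open, the fingers measure 114 mm over their backs; the gripper's body (76 mm by 85 mm) begins 54 mm behind the grasp point. The pads swing forward as they close: fully open they stand 13 mm farther back than shut.
Start: joints at [1.207, 0.333, 0.04, 1.465, -0.013, 1.343, -0.059], TCP at [0.17, -0.627, 0.304] pointing down, gripper open.
Joint ranges: [-2.58, 2.58], [-0.38, 2.09], [-1.3, 1.39], [0.25, 2.4], [-1.5, 4.64], [0.08, 2.09], [-2.65, 2.65]. Speed limits (rad/s): [2.22, 2.22, 2.79, 2.79, 3.14, 3.14, 3.14].

### API

Orientations are given as a unit quaternion [w, x, y, z].
In Python, from bench import r gives the robot as it stands.
- The arm moves only by the shell command python3 -m pendant 'ROWS' [FORCE]. ROWS is JSON, a list of rows, each an object with "offset": the shift along the tool's x, y, z in mm, a list of three; "spin": the turn about the tool's y in degrees; "hand": the finger opening in mm, from 0 to 85.4. In form: [{"offset": [x, y, z], "spin": spin, "hand": hand}, ...]. A call has 1 to 10 rows; each row is the pose to reach, as a shift and turn from the pose commanded when the call began, along the tool's axes at that moment; what a row does not reach only later rows make up. A row lasts 1/8 s, in which the tool goes at most 62.5 mm and 10.7 degrees, less where a joint would pass 70% of its speed; a pose out of reach is approached as far as the arm can. A call with a gripper value outside its range is refused whole. The fingers move at their own pace and stop on an object; FORCE is the grip in N (left out, the last holds). Time passes only in rows, so rows that repeat a pose let the fingers close. It gives the time, the measured TCP pose, the force and the opening at its end, in the units of the state.
- r.observe(): the state, without advancing time (a new reading comes with each control period).
- r.capture(name): name is "side" or "top"; returns the picture (480x640x3 uint8, red, green, blue); there is no depth.
- r.calibration(name): a dict with "fx", "fy", "cx", "cy" (pixels), "dist_coeffs" ([k1, k2, p1, p2, k3] as OpenCV has them; the pictures are not rectified), "T" (4x4, takes a point from camera to world coordinates). Camera axes: x right, y down, z forward; pixel columns grow to the right and rows downward; lengths in m; the calibration is good to about 2 mm. A picture is of the moment at which its call begins. calibration takes no time and is no camera call.
- r.sign_off(): hands the job in, once; it reports no verdict.
The state is a dict: "t": time; "q": joint angles; "joint_vel": joint speeds; "joint_efforts": joint torques, N m; "tool_pos": TCP position; "tcp_rot": TCP orientation; "ft_force": force on the tool from outside, world axes, zero at the start; "wrist_torque": the same for the moment, N m; "gripper_width": opening from 0.0 (shut) to 1.0 (fully open).
Only numpy, scipy, OpenCV 4.12 (cv2) and the standard library are available. Lean on these libraries where they do the work, as an engineer would, in place of code of your own. Each camera call takes 0.05 s, during which the arm holds its last target.

### The job

Unlock the grey recycling bin: take the square key out of its blue stand, push it fully home into the brass lock cylinder in the bin's sloping lid, and turn it clockwise (as you look down on the lid) until the cylinder stops, with the yellow pointer at the green dot. Leave the key sitting in the lock, let go of it, and do not knock over or push about the bottles and cans standing around.

Things in the scene. Friction and masses are not known exactly. Their poses are not given: they have to be found in the camera images.
- key: Square key, 114 mm long, 140 g, standing upright in the stand. Origin at the centre of its tip, z from tip to head. Steel shank 16 mm square, 50 mm long, tapered in its first 8 mm from 10.4 mm; steel collar disc 36 mm across, z 50 to 56 mm; neck 18 mm across to z 72 mm; red head 28 mm square, z 72 to 114 mm. Flats of head and shank are parallel to its x and y.
- key_tip (a point): Centre of the key's tip, axes as the key's.
- key_head (a point): Centre of the key's red square head, 93 mm from the tip, axes as the key's.
- stand: Blue plastic stand, fixed, 75 x 75 x 60 mm high, with an upright square through-hole 19 mm wide (sides along its x and y). Origin at the centre of its underside. The key's collar rests on its top, so the key's tip is 10 mm above the shelf and its head spans 82 to 124 mm.
- bin: Grey plastic recycling bin, fixed, 240 mm deep (x), 280 mm wide (y), 128 mm high in front, 240 mm at the back. Origin at the centre of its underside, front faces its -x. The lid slopes: its outward normal leans 25 degrees from vertical towards -x. The lid's surface lies 4 mm below the lock's face.
- lock_face (a point): Centre of the brass lock cylinder's mouth, at (0, 0, 184) mm in the bin's frame. z points out along the cylinder's axis, 25 degrees from vertical; x along the yellow pointer; turns with the cylinder. Face 40 mm square with a 17.6 mm square hole, 54 mm deep, sides along x and y; the key fits four ways. Fully home: collar on the face, tip 50 mm deep. The lid around is flat.
- cylinder (a joint): Turn of the lock cylinder, rad: 0 = pointer at the red dot (locked), grows clockwise as seen from outside, and stops hard at 2.618 (pointer at the green dot, unlocked). It starts anywhere from 0 to 0.5, is stiff (about 0.15 N m) and stays where it is left. The key has a few degrees of play in it.
- wine: Bystander: empty green glass wine bottle, 73 mm across, 298 mm tall, standing. Origin at the centre of its underside.
- pet: Bystander: clear PET bottle with blue cap, 66 mm across, 220 mm tall, standing, about 40 g. Origin at the centre of its underside.
- tin: Bystander: open steel tin can, 74 mm across, 108 mm tall, standing. Origin at the centre of its underside.
- can: Bystander: crushed aluminium can, 66 mm across, 44 mm tall, about 20 g. Origin at the centre of its underside.

How it is judged:
By the outcome, as a careful person would: the job done as asked, in the order asked, and still so for the second after the job is handed in, with the robot touching nothing.
It also fails if it takes over 58 s, if anything falls off the work surface, if the arm or the gripper's body presses on something with over 40 N, if the wrist force passes 120 N, or if a joint passes its speed limit or range.

## Working session

There is one attempt and no reset: what is moved stays moved. The work goes in short steps, Python scripts to look and compute and a shell command to move; the robot and the scene stay as the last step left them, time stands still between calls to the robot, and variables do not carry over. Pictures are saved under pics/ and viewed, and the job is handed in when it is done.

```bash
ls; mkdir -p pics
python3 - <<'E'
from bench import r
import cv2
print(r.observe())
for n in("side","top"):
    c=r.calibration(n);print(n,{k:(v if k!='T' else __import__('numpy').round(v,4).tolist()) for k,v in c.items()})
    cv2.imwrite(f"pics/{n}0.png",r.capture(n)[:,:,::-1])
E
```

```text
pics
{'t': 0.0, 'q': array([ 1.2068031 ,  0.33391491,  0.03986623,  1.4662681 , -0.01340266,
        1.34330702, -0.05848528]), 'joint_vel': array([-0.00021277, -0.00098374,  0.00117254, -0.00089394,  0.0018112 ,
        0.00121698,  0.0003189 ]), 'joint_efforts': array([ 6.57369719e-05, -6.58539605e+01,  1.36556357e+00, -4.05580866e+01,
        1.68124842e-02,  1.21561371e-02,  5.71418582e-06]), 'tool_pos': array([ 0.17000747, -0.62702161,  0.30302003]), 'tcp_rot': array([ 0.09323361, -0.09345974,  0.70148364, -0.70035239]), 'ft_force': array([-0.24127616, -1.18841145, -0.15284435]), 'wrist_torque': array([0.01680829, 0.00324047, 0.00253208]), 'gripper_width': 1.003498411998598}
side {'fx': 524.4971797995834, 'fy': 524.4971797995834, 'cx': 321.2013343675283, 'cy': 239.88519547474803, 'dist_coeffs': array([-0.0277013,  0.       ,  0.       ,  0.       ,  0.       ]), 'T': [[-0.8693, -0.3129, 0.3827, 0.1375], [-0.4942, 0.5658, -0.66, 0.7516], [-0.01, -0.7629, -0.6465, 0.8209], [0.0, 0.0, 0.0, 1.0]]}
top {'fx': 506.952435552249, 'fy': 506.952435552249, 'cx': 315.6340166188925, 'cy': 233.68705300859037, 'dist_coeffs': array([-0.04057253,  0.        ,  0.        ,  0.        ,  0.        ]), 'T': [[0.0042, -0.9915, 0.1303, 0.3795], [-0.9999, -0.0061, -0.0141, 0.056], [0.0148, -0.1302, -0.9914, 1.3818], [0.0, 0.0, 0.0, 1.0]]}
```

View pics/side0.png

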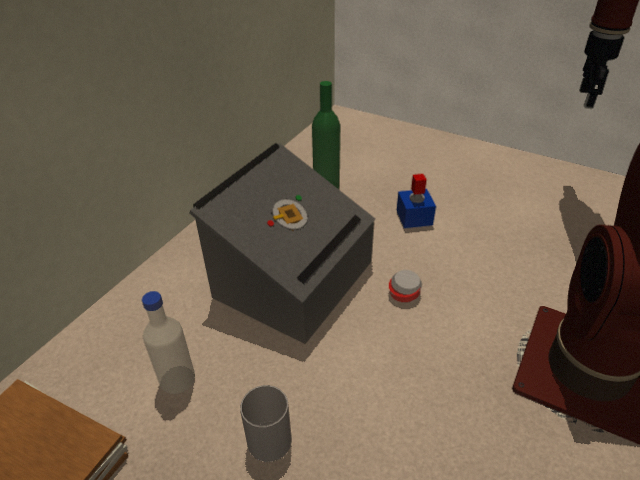

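View pics/top0.png

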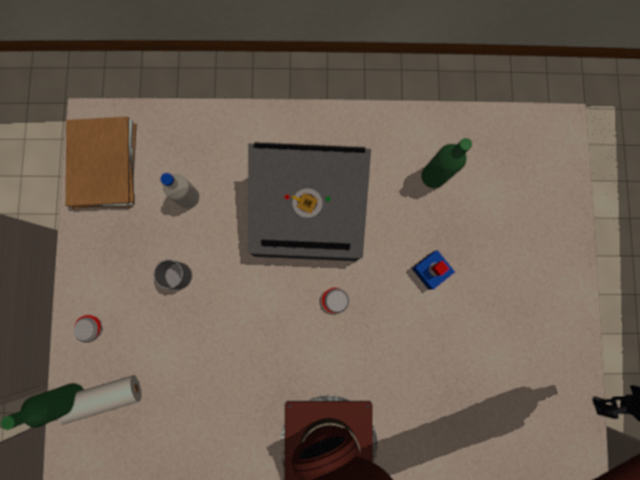

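The top view shows the bin centred near (307,203), the lock at (307,203), the stand at (433,270), the crushed can at (336,300) and the wine bottle's base at (433,180). I'll magnify these for measuring.

Run:
```python
import cv2,numpy as np
s=cv2.imread('pics/side0.png');t=cv2.imread('pics/top0.png')
def crop(im,x,y,w,h,k): return cv2.resize(im[y:y+h,x:x+w],None,fx=k,fy=k,interpolation=cv2.INTER_CUBIC)
a=np.hstack([crop(t,403,240,60,60,6.5),crop(t,277,173,60,60,6.5)])
b=np.hstack([crop(s,385,170,60,60,6.5),crop(s,260,184,60,60,6.5)])
im=np.vstack([a[:290+90],b])
print(im.shape); im=im[:, :]
cv2.imwrite('pics/cropT.png',a);cv2.imwrite('pics/cropS.png',b)
```

```text
(770, 780, 3)
```

View pics/cropT.png

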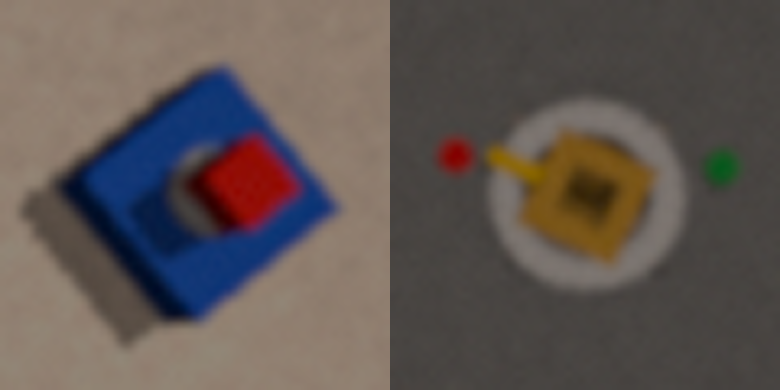

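View pics/cropS.png

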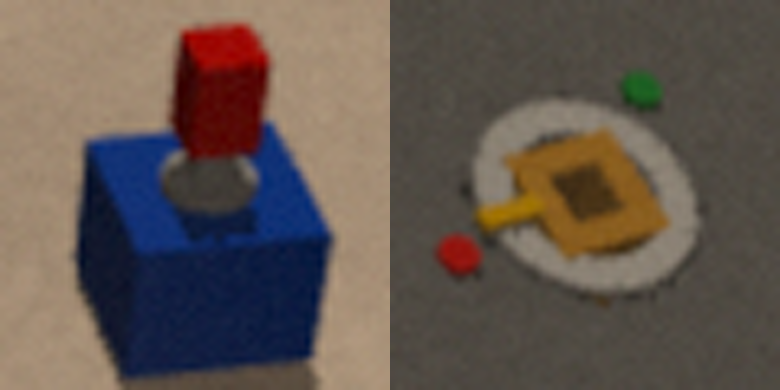

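Run:
```python
import cv2,numpy as np
s=cv2.imread('pics/side0.png');t=cv2.imread('pics/top0.png')
def crop(im,x,y,w,h,k): return cv2.resize(im[y:y+h,x:x+w],None,fx=k,fy=k,interpolation=cv2.INTER_CUBIC)
cv2.imwrite('pics/binT.png',np.clip(crop(t,235,135,145,135,4).astype(float)*1.8,0,255))
cv2.imwrite('pics/binS.png',np.clip(crop(s,185,140,200,150,4).astype(float)*1.8,0,255))
```

```text
[ WARN:0@0.063] global loadsave.cpp:1063 imwrite_ Unsupported depth image for selected encoder is fallbacked to CV_8U.
```

View pics/binT.png

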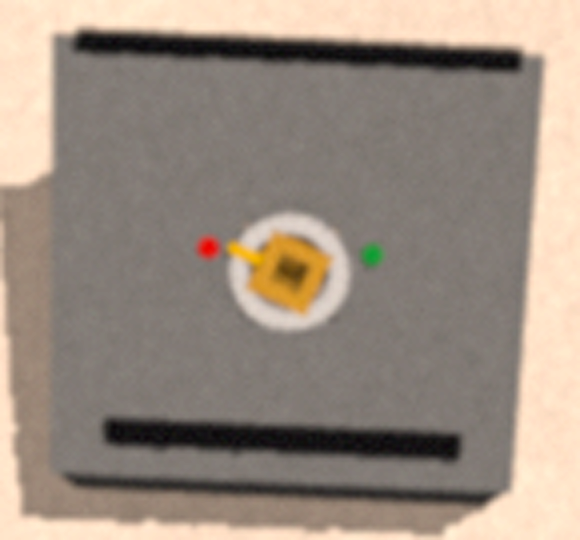

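View pics/binS.png

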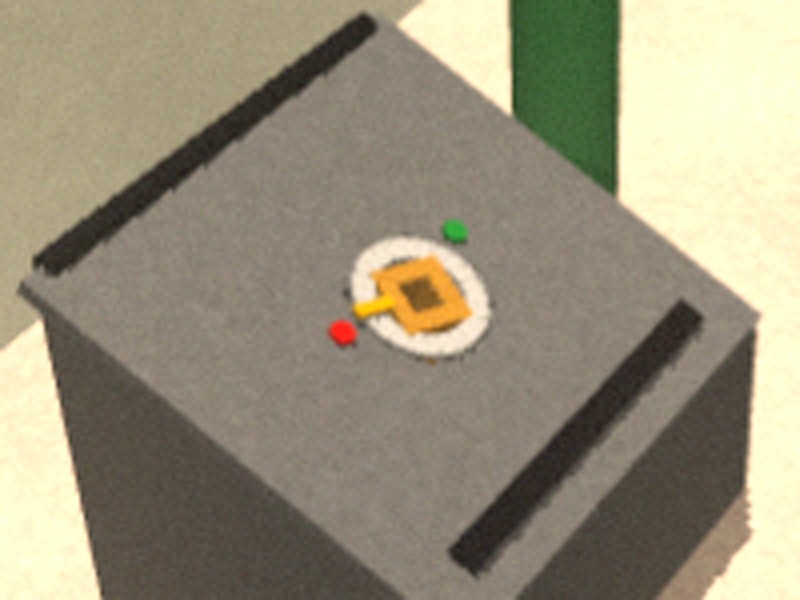

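```bash
cat > h.py <<'E'
import numpy as np,cv2,json
from scipy.optimize import least_squares
from scipy.spatial.transform import Rotation as R
from bench import r
C={n:r.calibration(n) for n in("side","top")}
def proj(n,P):
    c=C[n];T=np.linalg.inv(np.array(c['T']));K=np.array([[c['fx'],0,c['cx']],[0,c['fy'],c['cy']],[0,0,1]])
    P=np.atleast_2d(np.asarray(P,float))
    return cv2.projectPoints(P,cv2.Rodrigues(T[:3,:3])[0],T[:3,3],K,np.array(c['dist_coeffs']))[0][:,0]
def Rz(a): return R.from_euler('z',a).as_matrix()
def uncrop(p,x,y,k): return (np.array(p,float)+.5)/k-.5+[x,y]
TILT=R.from_euler('y',-25,degrees=True).as_matrix()
def pose():
    o=r.observe();q=o['tcp_rot'];return np.array(o['tool_pos']),R.from_quat([q[1],q[2],q[3],q[0]]).as_matrix()
E
cat > fit.py <<'E'
from h import *
# stand
tS=uncrop([(225,68),(338,210),(200,318),(82,182)],403,240,6.5)
sS=uncrop([(88,142),(272,128),(330,238),(137,250)],385,170,6.5)
sB=uncrop([(125,373),(312,355)],385,170,6.5)
h=.0375
sq=np.array([(1,1),(1,-1),(-1,-1),(-1,1)])  # top view order: up(+x?),right,bottom,left
def stand(p,z=.06,h=h,sub=sq): 
    return np.c_[(sub*h)@Rz(p[2])[:2,:2].T+p[:2],np.full(len(sub),z)]
def match(A,B): # nearest match
    return np.array([B[np.argmin(np.linalg.norm(B-a,axis=1))]-a for a in A])
def f(p,w=(1,1)):
    return np.concatenate([w[0]*match(tS,proj('top',stand(p))).ravel(),w[1]*match(sS,proj('side',stand(p))).ravel(),w[1]*match(sB,proj('side',stand(p,0))).ravel()])
for w in((1,1),(1,0),(0,1)):
    s=min((least_squares(f,[x,-.2,a],args=(w,)) for a in(-.3,.1,.5,.9) for x in(.35,.45)),key=lambda s:s.cost)
    print('stand',w,np.round(s.x,4),np.degrees(s.x[2]),np.round(f(s.x),1))
# head top
tH=uncrop([(255,132),(300,185),(250,232),(205,185)],403,240,6.5)
sH=uncrop([(183,33),(255,27),(268,65),(190,70)],385,170,6.5)
def g(p,w=(1,1)): return np.concatenate([w[0]*match(tH,proj('top',stand(p,.124,.014))).ravel(),w[1]*match(sH,proj('side',stand(p,.124,.014))).ravel()])
for w in((1,1),(1,0),(0,1)):
    q=least_squares(g,[s.x[0],s.x[1],s.x[2]],args=(w,));print('head',w,np.round(q.x,4),np.degrees(q.x[2]),np.round(g(q.x),1))
# bin
tL=uncrop([(53,33),(545,55),(508,492),(52,470)],235,135,4)
sL=uncrop([(368,10),(20,285),(760,317)],185,140,4)
def lid(p):
    L=np.array([(.12,.14),(.12,-.14),(-.12,-.14),(-.12,.14)])
    z=.184-.0044+L[:,0]*np.tan(np.radians(25))
    return np.c_[L@Rz(p[2])[:2,:2].T+p[:2],z]
tF=uncrop([(178,130),(265,172),(223,265),(130,222)],277,173,6.5)
sF=uncrop([(115,160),(217,130),(277,223),(185,258)],260,184,6.5)
tP=uncrop([(105,152)],277,173,6.5);sP=uncrop([(90,217)],260,184,6.5)
def face(p,th,h=.02,sub=sq):
    M=Rz(p[2])@TILT@Rz(th)
    return (np.c_[sub*h,np.zeros(len(sub))])@M.T+[p[0],p[1],.184]
def k(p,w=(1,1)):
    B=proj('side',lid(p))
    return np.concatenate([w[0]*match(tL,proj('top',lid(p))).ravel(),w[1]*match(sL,B).ravel(),w[0]*2*match(tF,proj('top',face(p,p[3]))).ravel(),w[1]*2*match(sF,proj('side',face(p,p[3]))).ravel()])
for w in((1,1),(1,0),(0,1)):
    q=min((least_squares(k,[.57,.08,.0,a],args=(w,)) for a in(-.6,-.3,0,.3,.6)),key=lambda s:s.cost)
    print('bin',w,np.round(q.x,4),np.degrees(q.x[2:]),np.round(k(q.x),1))
    for n,P in(('top',tP),('side',sP)):
        for j in range(4):
            print(n,j,proj(n,face(q.x,q.x[3]+j*np.pi/2,1,np.array([(.03,0)])))[0]-P[0], end=' ')
    print()
E
python3 fit.py
```

```text
stand (1, 1) [ 0.4392 -0.2927  1.4662] 84.00758038038138 [-8.7 11.9  2.1 -6.9 -7.2  2.  13.3 -5.7  8.   8.4 -6.1 -3.7 -1.6  4.1
  0.5 -8.3  0.1 -8.  -1.9  5.5]
stand (1, 0) [ 0.4439 -0.2557 -0.1049] -6.0088975109615115 [  5.5  13.1 -11.9  -8.8   7.1   3.2  -0.8  -7.6  15.    1.  -13.3   3.1
   5.   -3.6  -7.3  -0.9  -7.4  -0.5   4.6  -2.4]
stand (0, 1) [ 0.4387 -0.292   1.4745] 84.48281183571955 [-9.1 12.1  1.7 -6.8 -7.4  2.3 12.9 -5.4  8.1  8.7 -6.2 -3.4 -1.3  4.3
  0.6 -7.9  0.2 -7.6 -1.6  5.7]
head (1, 1) [ 0.4526 -0.2817  1.4004] 80.23958820245936 [-2.9  4.7  1.2 -1.5 -3.7  0.4  4.8 -3.4  2.2  2.4 -2.7 -1.7 -0.7  1.6
  1.1 -3.3]
head (1, 0) [ 0.4535 -0.283   1.5163] 86.87928279441958 [-3.1  5.   1.1 -2.5 -2.6  0.8  4.6 -3.2  2.3  2.6 -3.8 -1.9  0.1  1.1
  1.3 -3.1]
head (0, 1) [ 0.4603 -0.2751  2.1088] 120.82452647503271 [ 0.8  0.5 -0.1  2.  -1.8  0.5 -0.9 -2.  -0.4 -0.7  0.1 -0.   0.1  0.6
  0.3  0.1]
bin (1, 1) [ 0.6112  0.0595 -0.0335 -0.3825] [ -1.91680674 -21.91477306] [ 1.4  3.1 -1.8  2.4 -0.1 -0.4  1.5  0.7  2.5  2.2  3.  -0.7 -1.1 -0.2
 -2.  -0.7  1.8 -0.2  1.1  0.6 -0.6 
[... 580 characters left out ...]
4312 1.42392822] top 2 [ 9.08399343 17.57731112] top 3 [25.65535288 11.993135  ] side 0 [  8.59238461 -15.55246722] side 1 [ 3.22640751 -0.48170651] side 2 [23.07096095  7.67604088] side 3 [27.90434769 -7.51347512] 
bin (0, 1) [ 0.6103  0.0595 -0.0202 -0.3713] [ -1.15475942 -21.27471151] [ 0.7  4.2 -2.5  2.   0.5 -0.8  2.1  1.8  1.7  2.4  3.5  0.2 -1.2 -0.7
 -2.6  0.3  1.5  0.   1.5  1.1 -0.5  1.9 -1.2 -0.  -0.8 -1.1  1.7  0.3
 -1.7  0.6]
top 0 [19.29867766 -3.85274282] top 1 [2.90056364 2.67892028] top 2 [ 9.69284705 18.50898629] top 3 [25.96025158 12.10026716] side 0 [  8.69855755 -15.1459221 ] side 1 [4.37539814 0.24563241] side 2 [24.43333994  7.66731204] side 3 [28.2204371  -7.80109588]
```

```bash
sed -i 's/\[x,-.2,a\],args=(w,)) for a in(-.3,.1,.5,.9) for x in(.35,.45)/[.45,-.285,a],args=(w,)) for a in np.arange(0,1.57,.2)/; s/q=least_squares(g,\[s.x\[0\],s.x\[1\],s.x\[2\]\],args=(w,));/q=min((least_squares(g,[.45,-.285,a],args=(w,)) for a in np.arange(0,1.57,.2)),key=lambda s:s.cost);/' fit.py
python3 fit.py | head -8
python3 - <<'E'
from h import *
print(pose())
# bystander bases
for n,px,z in(('top',(433,186),0),('top',(336,300),.044),('top',(170,276),.05)):pass
c=C['top'];K=np.array([[c['fx'],0,c['cx']],[0,c['fy'],c['cy']],[0,0,1]]);T=np.array(c['T'])
for nm,px,z in(('wine top',(465,146),.298),('can',(336,300),.044),('tin',(170,276),.05)):
    u=cv2.undistortPoints(np.array([[px]],float),K,c['dist_coeffs'])[0,0];d=T[:3,:3]@[*u,1];print(nm,T[:3,3]+d*(z-T[2,3])/d[2])
E
```

```text
stand (1, 1) [ 0.4607 -0.2771  0.6634] 38.01224051905252 [ 0.1 -0.6  0.8  0.1  0.1  1.1  0.2 -0.7 -0.4 -0.3  0.1 -0.9  0.3 -0.3
  0.   0.8 -0.4  1.2 -0.   1. ]
stand (1, 0) [ 0.4606 -0.2764  0.6702] 38.39777248524253 [-0.3 -0.6  0.5 -0.  -0.1  1.1 -0.1 -0.5 -0.6 -0.1 -0.2 -0.8  0.3 -0.2
  0.   1.  -0.4  1.4 -0.   1.1]
stand (0, 1) [ 0.4609 -0.2783  0.6553] 37.54740585890458 [ 0.7 -0.6  1.2  0.2  0.4  1.   0.7 -0.9 -0.2 -0.7  0.3 -1.1  0.4 -0.5
 -0.   0.4 -0.4  0.8 -0.   0.8]
head (1, 1) [ 0.4607 -0.276   0.6592] 37.76792127321893 [ 0.3  0.1  0.4  0.9 -0.5  0.5 -0.6 -1.2 -1.  -0.5 -0.8 -0.6  0.6 -0.1
  1.2  0.2]
(array([ 0.17002043, -0.62706742,  0.30313022]), array([[-9.65149395e-01, -4.56520465e-04,  2.61699134e-01],
       [-2.61699517e-01,  1.33537285e-03, -9.65148476e-01],
       [ 9.11441126e-05, -9.99999004e-01, -1.40830548e-03]]))
wine top [ 0.72101529 -0.29134208  0.298     ]
can [ 0.38042875 -0.01714405  0.044     ]
tin [0.44043778 0.41811149 0.05      ]
```

Key at (0.461, −0.277), yaw 38°. Lock face at (0.611, 0.0595, 0.184), with bin yaw about −2° and pointer about 68° from bin x (cylinder near 0.12 rad). I'll move above the key, with the jaws along 38°.

```bash
python3 -m pendant '[{"offset":[-40,0,-28],"spin":-10,"hand":85},{"offset":[-80,0,-56],"spin":-20,"hand":85},{"offset":[-120,0,-84],"spin":-30,"hand":85},{"offset":[-160,0,-112],"spin":-40,"hand":85},{"offset":[-200,0,-140],"spin":-50,"hand":85},{"offset":[-240,0,-168],"spin":-60,"hand":85},{"offset":[-280,0,-197],"spin":-70,"hand":85},{"offset":[-320,0,-225],"spin":-80,"hand":85},{"offset":[-350,0,-246],"spin":-90,"hand":85},{"offset":[-372,0,-262],"spin":-100,"hand":85}]'
python3 - <<'E'
from h import *
p,M=pose();print(p,np.degrees(np.arctan2(M[1,2],M[0,2])),M.round(4),r.observe()['q'].round(3))
d=M.T@(np.array([.4607,-.2767,.2])-p);print(d*1e3)
E
```

```text
t: 1.35
tool_pos: [0.4615, -0.2754, 0.3037]
tcp_rot: [0.598, -0.598, 0.377, -0.377]
ft_force: [0.8, -0.5, -0.6]
gripper_width: 0.994
[ 0.46146624 -0.27537956  0.30369738] 25.58990690357731 [[ 4.319e-01 -2.000e-04  9.019e-01]
 [-9.019e-01  5.000e-04  4.319e-01]
 [-5.000e-04 -1.000e+00 -0.000e+00]] [ 0.844  0.133 -0.423  1.721  0.056  1.3    0.856]
[  0.91301389 103.69695716  -1.25913544]
```

```bash
python3 -m pendant '[{"offset":[1,20,-1],"spin":-6,"hand":85},{"offset":[1,50,-1],"spin":-12.5,"hand":85},{"offset":[1,70,-1],"spin":-12.5,"hand":85},{"offset":[1,70,-1],"spin":-12.5,"hand":85}]'
python3 - <<'E'
from h import *
p,M=pose();print(p,np.degrees(np.arctan2(M[1,2],M[0,2])))
for n in("side","top"): cv2.imwrite(f"pics/{n}1.png",r.capture(n)[:,:,::-1])
a=cv2.imread('pics/side1.png')[120:270,340:490];b=cv2.imread('pics/top1.png')[200:350,360:510]
cv2.imwrite('pics/c1.png',cv2.resize(np.hstack([a,b]),None,fx=2.6,fy=2.6,interpolation=cv2.INTER_CUBIC))
E
```

```text
t: 1.85
tool_pos: [0.4592, -0.278, 0.2323]
tcp_rot: [0.635, -0.634, 0.313, -0.311]
ft_force: [-0.0, -0.1, -0.1]
gripper_width: 0.993
[ 0.45918775 -0.2780154   0.23230343] 37.66275162501479
```

View pics/c1.png

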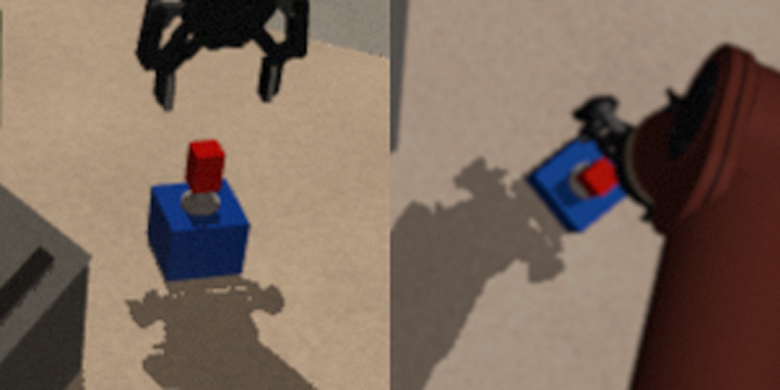

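The fingers straddle the red head in the side view (right-hand pixels about (205,165) in the crop). Descending to grasp.

```bash
python3 -m pendant '[{"offset":[0,25,2],"spin":0,"hand":85},{"offset":[0,50,2],"spin":0,"hand":85},{"offset":[0,68,2],"spin":0,"hand":85},{"offset":[0,73,2],"spin":0,"hand":85},{"offset":[0,73,2],"spin":0,"hand":85},{"offset":[0,73,2],"spin":0,"hand":20},{"offset":[0,73,2],"spin":0,"hand":20},{"offset":[0,73,2],"spin":0,"hand":20},{"offset":[0,73,2],"spin":0,"hand":20},{"offset":[0,73,2],"spin":0,"hand":20}]' 60
python3 - <<'E'
from h import *
p,M=pose();o=r.observe();print(p,np.degrees(np.arctan2(M[1,2],M[0,2])),o['wrist_torque'])
E
```

```text
t: 3.2
tool_pos: [0.4618, -0.2773, 0.1613]
tcp_rot: [-0.635, 0.635, -0.312, 0.312]
ft_force: [-1.2, 0.5, 4.3]
gripper_width: 0.32
[ 0.46183368 -0.27732916  0.16129931] 37.66409754955447 [0.15604541 0.25738844 0.06101706]
```

```bash
python3 -m pendant '[{"offset":[0,0,0],"spin":0,"hand":20},{"offset":[0,-20,0],"spin":0,"hand":20},{"offset":[0,-40,0],"spin":0,"hand":20},{"offset":[0,-60,0],"spin":0,"hand":20},{"offset":[0,-90,0],"spin":0,"hand":20},{"offset":[0,-130,0],"spin":0,"hand":20},{"offset":[0,-170,0],"spin":0,"hand":20},{"offset":[0,-210,0],"spin":0,"hand":20},{"offset":[0,-240,0],"spin":0,"hand":20},{"offset":[0,-240,0],"spin":0,"hand":20}]' 100
python3 - <<'E'
from h import *
p,M=pose();o=r.observe();print(p,M.round(3),o['q'].round(3))
for n in("side","top"): cv2.imwrite(f"pics/{n}2.png",r.capture(n)[:,:,::-1])
a=cv2.imread('pics/side2.png')[40:260,320:540];b=cv2.imread('pics/top2.png')[170:390,360:580]
cv2.imwrite('pics/c2.png',cv2.resize(np.hstack([a,b]),None,fx=1.8,fy=1.8,interpolation=cv2.INTER_CUBIC))
E
```

```text
t: 4.45
tool_pos: [0.4623, -0.2774, 0.4028]
tcp_rot: [-0.635, 0.635, -0.311, 0.313]
ft_force: [-0.2, -1.3, -2.7]
gripper_width: 0.318
[ 0.46226192 -0.27735533  0.40279356] [[ 0.611  0.003  0.791]
 [-0.791 -0.002  0.611]
 [ 0.003 -1.     0.001]] [ 0.862  0.097 -0.436  1.558  0.041  1.492  1.082]
```

View pics/c2.png

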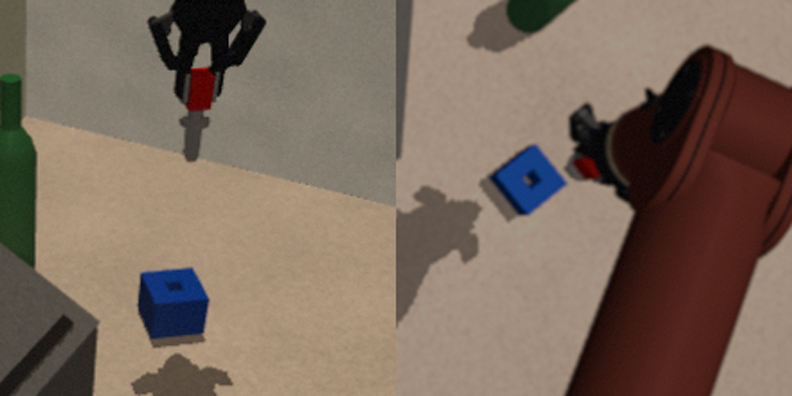

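The key is out and hangs upright in the jaws, and the stand's hole (crop (530,180)) is empty. Next I move to the bin's azimuth and turn the jaws to 66°.

```bash
python3 -m pendant '[{"offset":[-12,-20,27],"spin":-3,"hand":20},{"offset":[-24,-40,54],"spin":-6,"hand":20},{"offset":[-40,-50,88],"spin":-10,"hand":20},{"offset":[-56,-50,124],"spin":-15,"hand":20},{"offset":[-72,-50,160],"spin":-19,"hand":20},{"offset":[-88,-50,196],"spin":-23,"hand":20},{"offset":[-104,-50,232],"spin":-26,"hand":20},{"offset":[-116,-50,258],"spin":-28,"hand":20},{"offset":[-119,-50,266],"spin":-28,"hand":20},{"offset":[-119,-50,266],"spin":-28,"hand":20}]'
python3 - <<'E'
from h import *
p,M=pose();o=r.observe();print(p,M.round(3),o['q'].round(3))
E
```

```text
t: 5.8
tool_pos: [0.5994, -0.0207, 0.4496]
tcp_rot: [-0.691, 0.691, -0.15, 0.148]
ft_force: [0.1, -1.1, -2.0]
gripper_width: 0.313
[ 0.59943275 -0.02065482  0.44962692] [[ 0.911 -0.002  0.412]
 [-0.412  0.     0.911]
 [-0.002 -1.    -0.001]] [ 0.491  0.263 -0.676  1.311  0.163  1.625  0.987]
```

```bash
python3 -m pendant '[{"offset":[20,-40,10],"spin":0,"hand":20},{"offset":[50,-80,23],"spin":0,"hand":20},{"offset":[80,-120,36],"spin":0,"hand":20},{"offset":[110,-160,50],"spin":0,"hand":20},{"offset":[140,-200,64],"spin":0,"hand":20},{"offset":[180,-230,82],"spin":0,"hand":20}]'
python3 - <<'E'
from h import *
p,M=pose();o=r.observe();print(p,M.round(3),o['q'].round(3))
E
```

```text
t: 6.55
tool_pos: [0.7243, -0.0549, 0.5878]
tcp_rot: [0.706, -0.667, 0.174, -0.166]
ft_force: [0.3, -1.8, -3.5]
gripper_width: 0.314
[ 0.7243219  -0.05494552  0.58777985] [[ 0.885  0.002  0.466]
 [-0.465  0.056  0.883]
 [-0.024 -0.998  0.051]] [ 0.007  0.619  0.095  0.474 -0.126  2.05   1.113]
```

```bash
cat > st.py <<'E'
from h import *
p,M=pose();o=r.observe();y=M[:,1]
print('p',p.round(4),'y',y.round(3),'tilt',np.degrees(np.arccos(-y[2])).round(1),'az',np.degrees(np.arctan2(y[1],y[0])).round(1),'zaz',np.degrees(np.arctan2(M[1,2],M[0,2])).round(1),'q',o['q'].round(3),'F',o['ft_force'].round(1))
E
python3 -m pendant '[{"offset":[0,0,0],"spin":0,"hand":20},{"offset":[0,0,0],"spin":0,"hand":20}]'; python3 st.py
python3 -m pendant '[{"offset":[40,0,18],"spin":0,"hand":20},{"offset":[80,0,36],"spin":0,"hand":20},{"offset":[80,0,36],"spin":0,"hand":20}]';python3 st.py
```

```text
t: 6.8
tool_pos: [0.7235, -0.0532, 0.5884]
tcp_rot: [0.706, -0.666, 0.173, -0.165]
ft_force: [-0.0, 0.7, -1.4]
gripper_width: 0.311
p [ 0.7235 -0.0532  0.5884] y [ 0.002  0.058 -0.998] tilt 3.3 az 87.7 zaz 62.3 q [ 0.01   0.616  0.08   0.477 -0.117  2.05   1.11 ] F [-0.   0.7 -1.4]
t: 7.18
tool_pos: [0.7798, -0.0572, 0.561]
tcp_rot: [0.71, -0.662, 0.166, -0.174]
ft_force: [-0.2, -0.2, -1.2]
gripper_width: 0.318
p [ 0.7798 -0.0572  0.561 ] y [ 0.027  0.064 -0.998] tilt 4.0 az 66.8 zaz 62.2 q [-0.05   0.812  0.612  0.259 -0.584  2.089  1.169] F [-0.2 -0.2 -1.2]
```

```bash
python3 -m pendant '[{"offset":[0,-60,0],"spin":0,"hand":20},{"offset":[0,-120,0],"spin":0,"hand":20},{"offset":[0,-180,0],"spin":0,"hand":20},{"offset":[0,-240,0],"spin":0,"hand":20}]';python3 st.py
```

```text
t: 7.68
tool_pos: [0.7273, -0.0472, 0.6724]
tcp_rot: [0.717, -0.651, 0.11, -0.222]
ft_force: [0.7, -0.1, -1.7]
gripper_width: 0.315
p [ 0.7273 -0.0472  0.6724] y [ 0.175  0.054 -0.983] tilt 10.5 az 17.0 zaz 63.3 q [-0.085  0.669  0.676  0.259 -0.612  2.089  1.17 ] F [ 0.7 -0.1 -1.7]
```

Pushing past the arm's reach tilts the tool outward, and the tilt stays afterwards. I'll continue until 25°.

```bash
python3 -m pendant '[{"offset":[0,-60,0],"spin":0,"hand":20},{"offset":[0,-120,0],"spin":0,"hand":20},{"offset":[0,-180,0],"spin":0,"hand":20},{"offset":[0,-240,0],"spin":0,"hand":20}]';python3 st.py
```

```text
t: 8.18
tool_pos: [0.6578, -0.0369, 0.7748]
tcp_rot: [0.72, -0.637, 0.055, -0.268]
ft_force: [1.1, -1.0, -1.6]
gripper_width: 0.316
p [ 0.6578 -0.0369  0.7748] y [ 0.316  0.044 -0.948] tilt 18.6 az 7.9 zaz 64.7 q [-0.128  0.52   0.689  0.259 -0.582  2.089  1.162] F [ 1.1 -1.  -1.6]
```

Run:
```python
from h import *
p,M=pose();print((M.T@[-.08,-.29,-.10]*1e3).round(0))
```

```text
[  38.   57. -310.]
```

```bash
python3 -m pendant '[{"offset":[6,9,-50],"spin":0,"hand":20},{"offset":[12,18,-100],"spin":0,"hand":20},{"offset":[19,28,-155],"spin":0,"hand":20},{"offset":[26,38,-210],"spin":0,"hand":20},{"offset":[32,48,-262],"spin":0,"hand":20},{"offset":[38,57,-310],"spin":0,"hand":20},{"offset":[38,57,-310],"spin":0,"hand":20}]';python3 st.py
python3 - <<'E'
from h import *
p,M=pose();print((M.T@[.0,.0,.10]*1e3).round(0))
E
```

```text
t: 9.05
tool_pos: [0.5736, -0.332, 0.675]
tcp_rot: [0.717, -0.639, 0.059, -0.272]
ft_force: [-0.3, 0.5, -1.3]
gripper_width: 0.316
p [ 0.5736 -0.332   0.675 ] y [ 0.314  0.035 -0.949] tilt 18.4 az 6.4 zaz 64.0 q [ 0.1    0.356  0.787  0.796 -0.529  1.841  1.715] F [-0.3  0.5 -1.3]
[ 26. -95.  18.]
```

```bash
python3 -m pendant '[{"offset":[15,-57,11],"spin":0,"hand":20},{"offset":[31,-114,22],"spin":0,"hand":20},{"offset":[46,-171,32],"spin":0,"hand":20},{"offset":[62,-228,43],"spin":0,"hand":20}]';python3 st.py
```

```text
t: 9.55
tool_pos: [0.5688, -0.309, 0.7799]
tcp_rot: [0.714, -0.638, 0.043, -0.284]
ft_force: [0.1, 0.8, -2.2]
gripper_width: 0.314
p [ 0.5688 -0.309   0.7799] y [ 0.351  0.024 -0.936] tilt 20.6 az 3.9 zaz 64.5 q [ 0.505  0.483  0.049  0.255 -0.262  2.09   1.475] F [ 0.1  0.8 -2.2]
```

Run:
```python
from h import *
p,M=pose();print((M.T@[-.15,-.19,-.05]*1e3).round(0),(M.T@[0,0,.24]*1e3).round(0))
```

```text
[ -53.  -11. -241.] [  72. -225.   44.]
```

```bash
python3 -m pendant '[{"offset":[-13,-3,-60],"spin":0,"hand":20},{"offset":[-26,-6,-120],"spin":0,"hand":20},{"offset":[-40,-9,-180],"spin":0,"hand":20},{"offset":[-53,-11,-241],"spin":0,"hand":20},{"offset":[-53,-11,-241],"spin":0,"hand":20},{"offset":[-35,-67,-230],"spin":0,"hand":20},{"offset":[-17,-124,-219],"spin":0,"hand":20}]';python3 st.py
```

```text
t: 10.42
tool_pos: [0.4219, -0.4828, 0.7834]
tcp_rot: [0.698, -0.646, 0.021, -0.308]
ft_force: [2.6, 2.0, -1.6]
gripper_width: 0.316
p [ 0.4219 -0.4828  0.7834] y [ 0.403 -0.024 -0.915] tilt 23.8 az -3.4 zaz 64.3 q [ 1.02   0.488 -0.431  0.256 -0.042  2.09   1.732] F [ 2.6  2.  -1.6]
```

Run:
```python
from h import *
p,M=pose();print((M.T@[.05,.0,-.10]*1e3).round(0),(M.T@[.17,.6,-.13]*1e3).round(0))
```

```text
[  4. 112.   5.] [-185.  173.  585.]
```

```bash
python3 -m pendant '[{"offset":[2,56,2],"spin":0,"hand":20},{"offset":[-4,112,20],"spin":0,"hand":20},{"offset":[-20,125,75],"spin":0,"hand":20},{"offset":[-38,130,130],"spin":0,"hand":20},{"offset":[-55,135,185],"spin":0,"hand":20},{"offset":[-73,140,240],"spin":0,"hand":20},{"offset":[-90,145,295],"spin":0,"hand":20},{"offset":[-108,150,350],"spin":0,"hand":20},{"offset":[-125,155,405],"spin":0,"hand":20},{"offset":[-142,160,460],"spin":0,"hand":20}]';python3 st.py
python3 - <<'E'
from h import *
p,M=pose();print((M.T@(np.array([.59,.12,.7])-p)*1e3).round(0))
E
```

```text
t: 11.68
tool_pos: [0.567, -0.0092, 0.6597]
tcp_rot: [0.696, -0.648, 0.019, -0.308]
ft_force: [0.9, -0.4, -1.7]
gripper_width: 0.317
p [ 0.567  -0.0092  0.6597] y [ 0.404 -0.03  -0.914] tilt 23.9 az -4.3 zaz 64.4 q [ 7.720e-01 -1.000e-03 -8.520e-01  1.182e+00  6.100e-02  1.548e+00
  1.025e+00] F [ 0.9 -0.4 -1.7]
[-25. -31. 131.]
```

```bash
python3 -m pendant '[{"offset":[-12,-16,60],"spin":0,"hand":20},{"offset":[-25,-31,131],"spin":0,"hand":20},{"offset":[-10,-85,141],"spin":0,"hand":20},{"offset":[5,-138,151],"spin":0,"hand":20},{"offset":[20,-192,161],"spin":0,"hand":20}]';python3 st.py
```

```text
t: 12.3
tool_pos: [0.5927, 0.1143, 0.7972]
tcp_rot: [0.702, -0.645, 0.035, -0.3]
ft_force: [1.2, 0.9, -4.1]
gripper_width: 0.312
p [0.5927 0.1143 0.7972] y [ 0.376 -0.012 -0.927] tilt 22.1 az -1.9 zaz 63.8 q [ 0.     0.338 -0.741  0.48   0.533  2.03   0.738] F [ 1.2  0.9 -4.1]
```

```bash
python3 -m pendant '[{"offset":[0,0,0],"spin":0,"hand":20},{"offset":[0,-60,0],"spin":0,"hand":20}]';python3 st.py;  python3 -m pendant '[{"offset":[0,-60,0],"spin":0,"hand":20}]';python3 st.py
```

```text
t: 12.55
tool_pos: [0.6027, 0.1028, 0.7914]
tcp_rot: [0.704, -0.644, 0.052, -0.295]
ft_force: [1.5, -0.2, -2.6]
gripper_width: 0.312
p [0.6027 0.1028 0.7914] y [ 0.348 -0.003 -0.938] tilt 20.4 az -0.5 zaz 62.6 q [-0.084  0.349 -0.499  0.442  0.388  2.04   0.773] F [ 1.5 -0.2 -2.6]
t: 12.68
tool_pos: [0.6088, 0.0917, 0.7915]
tcp_rot: [0.707, -0.639, 0.066, -0.296]
ft_force: [1.2, -0.8, -2.3]
gripper_width: 0.312
p [0.6088 0.0917 0.7915] y [ 0.334  0.007 -0.942] tilt 19.5 az 1.2 zaz 61.4 q [-0.164  0.362 -0.248  0.405  0.232  2.05   0.806] F [ 1.2 -0.8 -2.3]
```

Run:
```python
from h import *
p,M=pose();print((M.T@[0,-.2,-.05]*1e3).round(0),(M.T@[0,0,.12]*1e3).round(0))
```

```text
[  86.   46. -182.] [  34. -113.   21.]
```

```bash
python3 -m pendant '[{"offset":[22,12,-45],"spin":0,"hand":20},{"offset":[44,24,-90],"spin":0,"hand":20},{"offset":[66,35,-135],"spin":0,"hand":20},{"offset":[86,46,-182],"spin":0,"hand":20},{"offset":[86,46,-182],"spin":0,"hand":20}]';python3 st.py;  python3 -m pendant '[{"offset":[17,-56,10],"spin":0,"hand":20},{"offset":[34,-113,21],"spin":0,"hand":20},{"offset":[51,-170,31],"spin":0,"hand":20}]';python3 st.py
```

```text
t: 13.3
tool_pos: [0.6075, -0.1127, 0.7406]
tcp_rot: [0.704, -0.64, 0.068, -0.299]
ft_force: [0.2, 0.1, -2.0]
gripper_width: 0.314
p [ 0.6075 -0.1127  0.7406] y [ 0.334  0.002 -0.943] tilt 19.5 az 0.3 zaz 61.0 q [ 0.27   0.245 -0.221  0.702  0.031  1.861  1.118] F [ 0.2  0.1 -2. ]
t: 13.68
tool_pos: [0.5883, -0.1029, 0.831]
tcp_rot: [0.706, -0.634, 0.045, -0.314]
ft_force: [0.1, -0.6, -2.4]
gripper_width: 0.312
p [ 0.5883 -0.1029  0.831 ] y [ 0.386  0.    -0.923] tilt 22.7 az 0.0 zaz 61.9 q [ 0.022  0.384  0.352  0.287 -0.293  2.09   1.174] F [ 0.1 -0.6 -2.4]
```

```bash
python3 -m pendant '[{"offset":[20,-10,-50],"spin":0,"hand":20},{"offset":[37,-60,-60],"spin":0,"hand":20}]';python3 st.py
```

```text
t: 13.92
tool_pos: [0.5526, -0.1702, 0.848]
tcp_rot: [0.703, -0.63, 0.035, -0.328]
ft_force: [0.0, 0.1, -2.2]
gripper_width: 0.309
p [ 0.5526 -0.1702  0.848 ] y [ 0.417 -0.009 -0.909] tilt 24.7 az -1.3 zaz 61.8 q [ 0.192  0.349  0.269  0.292 -0.296  2.089  1.264] F [ 0.   0.1 -2.2]
```

```bash
cat > tgt.py <<'E'
from h import *
import sys
F=np.array([.611,.0595,.184]);yaw=np.radians(-1.9)
def L(th): return Rz(yaw)@TILT@Rz(np.radians(th))
def goto(d,th,KL=.151,xo=-.001,zo=0):
    p,M=pose();Lm=L(th);n=Lm[:,2]
    # spin about tool y so that z projects on L x
    zt=M.T@Lm[:,0]; spin=np.degrees(np.arctan2(zt[0],zt[2]))
    M2=M@R.from_euler('y',spin,degrees=True).as_matrix()
    tgt=F+n*d-M2@[xo,KL,zo]*1.0 if False else F+n*d-M2@np.array([xo,KL,zo])
    return M.T@(tgt-p)*1e3,spin,np.degrees(np.arccos(-M[:,1]@n))
if __name__=='__main__':
    o,s,e=goto(float(sys.argv[1])/1e3,float(sys.argv[2]));print('offset',o.round(1),'spin',round(s,1),'axis err deg',e.round(2))
E
python3 tgt.py 60 68.1
```

```text
offset [-311.7  414.7   90.5] spin -6.7 axis err deg 0.42
```

```bash
python3 -m pendant '[{"offset":[-35,46,10],"spin":-1,"hand":20},{"offset":[-70,92,20],"spin":-2,"hand":20},{"offset":[-105,138,30],"spin":-3,"hand":20},{"offset":[-140,185,40],"spin":-4,"hand":20},{"offset":[-175,231,50],"spin":-5,"hand":20},{"offset":[-210,277,60],"spin":-6,"hand":20},{"offset":[-245,323,70],"spin":-6.7,"hand":20},{"offset":[-280,370,80],"spin":-6.7,"hand":20},{"offset":[-312,415,90],"spin":-6.7,"hand":20},{"offset":[-312,415,90],"spin":-6.7,"hand":20}]';python3 st.py;python3 tgt.py 60 68.1
python3 - <<'E'
from h import *
for n in("side","top"): cv2.imwrite(f"pics/{n}3.png",r.capture(n)[:,:,::-1])
a=cv2.imread('pics/side3.png')[110:260,210:360];b=cv2.imread('pics/top3.png')[130:280,240:390]
cv2.imwrite('pics/c3.png',np.clip(1.6*cv2.resize(np.hstack([a,b]),None,fx=2.6,fy=2.6,interpolation=cv2.INTER_CUBIC).astype(float),0,255).astype(np.uint8))
E
```

```text
t: 15.18
tool_pos: [0.521, 0.065, 0.3726]
tcp_rot: [0.702, -0.651, -0.01, -0.288]
ft_force: [-0.6, 0.4, -0.7]
gripper_width: 0.316
p [0.521  0.065  0.3726] y [ 0.417 -0.013 -0.909] tilt 24.7 az -1.8 zaz 68.6 q [-0.262 -0.19  -0.015  1.939  0.149  0.985  0.831] F [-0.6  0.4 -0.7]
offset [ 4.5 -2.  -1.5] spin 0.6 axis err deg 0.32
```

View pics/c3.png

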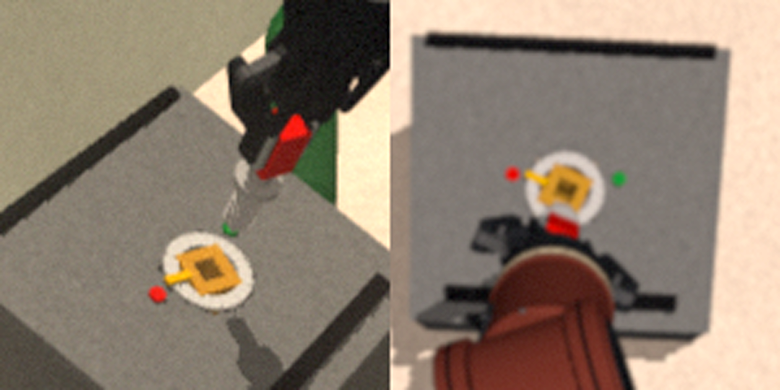

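The key (tip at about (230,232) in the side crop) hangs aligned above the lock (hole at about (212,270)). I'll move closer and compare.

```bash
python3 -m pendant '[{"offset":[4,10,-1],"spin":0.5,"hand":20},{"offset":[4,25,-1],"spin":0.5,"hand":20},{"offset":[4,38,-1],"spin":0.5,"hand":20},{"offset":[4,38,-1],"spin":0.5,"hand":20},{"offset":[4,38,-1],"spin":0.5,"hand":20}]';python3 st.py;python3 tgt.py 20 68.1
python3 - <<'E'
from h import *
for n in("side","top"): cv2.imwrite(f"pics/{n}4.png",r.capture(n)[:,:,::-1])
p,M=pose()
def cr(n,x,y,w,k):
    im=cv2.imread(f'pics/{n}4.png')[y:y+w,x:x+w];im=cv2.resize(im,None,fx=k,fy=k,interpolation=cv2.INTER_CUBIC)
    im=np.clip(im*1.6,0,255).astype(np.uint8)
    A=np.array([p+M@[-.001,d,0] for d in(.095,.101,.151)])
    from tgt import F,L
    q=np.vstack([A,F,F+L(0)[:,2]*.05])
    for i,(u,v) in enumerate(proj(n,q)): cv2.circle(im,(int((u-x+.5)*k),int((v-y+.5)*k)),2,[(255,0,255)]*3+[(0,255,255)]*2 and ((255,0,255) if i<3 else (0,255,255)),-1)
    # shank edges
    for sx in(-1,1):
      for sz in(-1,1):
        e=proj(n,np.array([p+M@[-.001+sx*.008,d,sz*.008] for d in(.101,.143)]))
        e=[(int((u-x+.5)*k),int((v-y+.5)*k)) for u,v in e];cv2.line(im,e[0],e[1],(255,255,0),1)
    return im
cv2.imwrite('pics/c4.png',np.hstack([cr('side',255,170,70,5.7),cr('top',270,165,70,5.7)]))
E
```

```text
t: 15.9
tool_pos: [0.5433, 0.057, 0.344]
tcp_rot: [0.703, -0.647, -0.005, -0.295]
ft_force: [0.3, -0.3, -1.5]
gripper_width: 0.317
p [0.5433 0.057  0.344 ] y [ 0.421 -0.012 -0.907] tilt 24.9 az -1.7 zaz 67.6 q [-0.257 -0.135  0.008  1.951  0.148  0.91   0.832] F [ 0.3 -0.3 -1.5]
offset [-6.4  2.6  1.8] spin -0.5 axis err deg 0.12
```

View pics/c4.png

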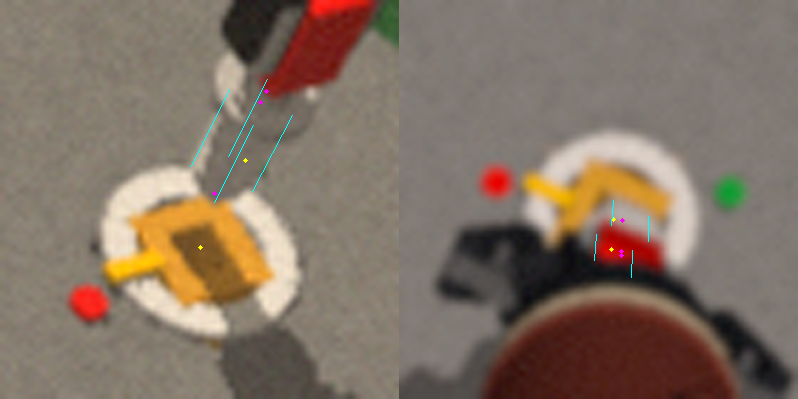

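```bash
python3 tgt.py 20 68.1; python3 -m pendant '[{"offset":[0,0,0],"spin":0,"hand":20},{"offset":[0,0,0],"spin":0,"hand":20}]'; python3 tgt.py 20 68.1;python3 -m pendant '[{"offset":[0,0,0],"spin":0,"hand":20},{"offset":[0,0,0],"spin":0,"hand":20}]'; python3 tgt.py 20 68.1
```

```text
offset [-6.6  2.9  1.6] spin -0.5 axis err deg 0.11
t: 16.25
tool_pos: [0.5432, 0.0571, 0.3441]
tcp_rot: [0.703, -0.647, -0.005, -0.295]
ft_force: [0.4, -0.4, -1.7]
gripper_width: 0.314
offset [-6.4  2.7  1.7] spin -0.5 axis err deg 0.12
t: 16.5
tool_pos: [0.5432, 0.057, 0.3439]
tcp_rot: [0.703, -0.647, -0.005, -0.295]
ft_force: [-0.3, 0.4, -1.7]
gripper_width: 0.314
offset [-6.2  2.5  1.8] spin -0.5 axis err deg 0.12
```

```bash
python3 -m pendant '[{"offset":[-6.3,0,1.7],"spin":-0.5,"hand":20},{"offset":[-6.3,0,1.7],"spin":-0.5,"hand":20},{"offset":[-6.3,0,1.7],"spin":-0.5,"hand":20},{"offset":[-6.3,0,1.7],"spin":-0.5,"hand":20}]';python3 st.py;python3 tgt.py 20 68.1
cat > ov.py <<'E'
from h import *
import sys
k0=sys.argv[1]
from tgt import F,L
for n in("side","top"): cv2.imwrite(f"pics/{n}{k0}.png",r.capture(n)[:,:,::-1])
p,M=pose()
def cr(n,x,y,w,k,draw):
    im=cv2.imread(f'pics/{n}{k0}.png')[y:y+w,x:x+w];im=cv2.resize(im,None,fx=k,fy=k,interpolation=cv2.INTER_CUBIC)
    im=np.clip(im*1.8,0,255).astype(np.uint8)
    def c(P): return [(int((u-x+.5)*k),int((v-y+.5)*k)) for u,v in proj(n,P)]
    if draw:
      for pt in c([F,F+L(0)[:,2]*.05]): cv2.circle(im,pt,2,(0,255,255),-1)
      for sx in(-1,1):
       for sz in(-1,1):
        e=c([p+M@[-.001+sx*.008,d,sz*.008] for d in(.101,.143)]);cv2.line(im,e[0],e[1],(255,255,0),1)
      cv2.polylines(im,[np.array(c([p+M@[-.001+.018*np.cos(t),.098,.018*np.sin(t)] for t in np.arange(0,6.3,.2)]))],True,(255,0,255),1)
    return im
cv2.imwrite(f'pics/c{k0}.png',np.hstack([cr('side',255,170,70,5.7,1),cr('side',255,170,70,5.7,0)]))
E
python3 ov.py 5
```

```text
t: 17.0
tool_pos: [0.5387, 0.0611, 0.3417]
tcp_rot: [0.703, -0.649, -0.008, -0.292]
ft_force: [-0.0, 0.5, -2.3]
gripper_width: 0.312
p [0.5387 0.0611 0.3417] y [ 0.421 -0.012 -0.907] tilt 24.9 az -1.7 zaz 68.1 q [-2.610e-01 -1.420e-01  1.000e-03  1.962e+00  1.530e-01  9.080e-01
  8.270e-01] F [-0.   0.5 -2.3]
offset [-0.   2.5  0.2] spin 0.0 axis err deg 0.12
```

View pics/c5.png

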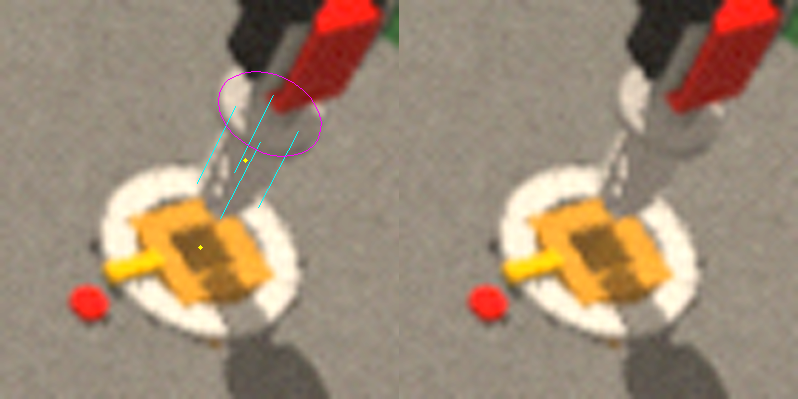

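The overlay matches the real collar and shank, and the tip sits on the lock's axis. I'll start inserting gently and watch the force.

```bash
python3 -m pendant '[{"offset":[0,8,0],"spin":0,"hand":20},{"offset":[0,16,0],"spin":0,"hand":20},{"offset":[0,21,0],"spin":0,"hand":20},{"offset":[0,24,0],"spin":0,"hand":20},{"offset":[0,27,0],"spin":0,"hand":20},{"offset":[0,29,0],"spin":0,"hand":20}]';python3 st.py;python3 tgt.py 0 68.1
```

```text
t: 17.85
tool_pos: [0.5508, 0.061, 0.3153]
tcp_rot: [0.703, -0.649, -0.008, -0.292]
ft_force: [-2.4, 1.1, -0.4]
gripper_width: 0.315
p [0.5508 0.061  0.3153] y [ 0.421 -0.012 -0.907] tilt 24.9 az -1.7 zaz 68.1 q [-0.258 -0.1    0.006  1.98   0.157  0.849  0.824] F [-2.4  1.1 -0.4]
offset [ 0.3 -6.6  0. ] spin 0.0 axis err deg 0.14
```

```bash
python3 -m pendant '[{"offset":[0,3,0],"spin":0,"hand":20},{"offset":[0,6,0],"spin":0,"hand":20},{"offset":[0,9,0],"spin":0,"hand":20}]';python3 st.py;python3 -m pendant '[{"offset":[0,3,0],"spin":0,"hand":20},{"offset":[0,6,0],"spin":0,"hand":20},{"offset":[0,9,0],"spin":0,"hand":20}]';python3 st.py;python3 tgt.py 0 68.1
```

```text
t: 18.23
tool_pos: [0.5544, 0.0609, 0.3067]
tcp_rot: [0.703, -0.649, -0.008, -0.292]
ft_force: [-4.3, 1.7, -0.2]
gripper_width: 0.317
p [0.5544 0.0609 0.3067] y [ 0.42  -0.012 -0.907] tilt 24.9 az -1.7 zaz 68.1 q [-0.258 -0.086  0.007  1.985  0.159  0.83   0.823] F [-4.3  1.7 -0.2]
t: 18.6
tool_pos: [0.5582, 0.0608, 0.2986]
tcp_rot: [0.703, -0.649, -0.008, -0.292]
ft_force: [-6.2, 1.7, -0.7]
gripper_width: 0.317
p [0.5582 0.0608 0.2986] y [ 0.42  -0.012 -0.907] tilt 24.9 az -1.7 zaz 68.1 q [-0.257 -0.072  0.009  1.989  0.16   0.812  0.822] F [-6.2  1.7 -0.7]
offset [  0.7 -24.8   0.1] spin 0.0 axis err deg 0.17
```

```bash
python3 -m pendant '[{"offset":[-0.9,4,-0.3],"spin":0,"hand":20},{"offset":[-0.9,8,-0.3],"spin":0,"hand":20},{"offset":[-0.9,12,-0.3],"spin":0,"hand":20},{"offset":[-0.9,16,-0.3],"spin":0,"hand":20}]';python3 st.py;python3 -m pendant '[{"offset":[0,3,0],"spin":0,"hand":20},{"offset":[0,6,0],"spin":0,"hand":20},{"offset":[0,7,0],"spin":0,"hand":20}]';python3 st.py;python3 tgt.py 0 68.1
```

```text
t: 19.1
tool_pos: [0.5645, 0.0604, 0.2839]
tcp_rot: [0.703, -0.649, -0.008, -0.292]
ft_force: [-2.1, 1.2, -0.8]
gripper_width: 0.311
p [0.5645 0.0604 0.2839] y [ 0.421 -0.012 -0.907] tilt 24.9 az -1.7 zaz 68.1 q [-0.255 -0.047  0.011  1.997  0.164  0.777  0.82 ] F [-2.1  1.2 -0.8]
t: 19.48
tool_pos: [0.5674, 0.0604, 0.2777]
tcp_rot: [0.703, -0.649, -0.008, -0.292]
ft_force: [-2.5, 1.0, -1.1]
gripper_width: 0.313
p [0.5674 0.0604 0.2777] y [ 0.421 -0.012 -0.907] tilt 24.9 az -1.7 zaz 68.1 q [-0.255 -0.036  0.013  2.     0.165  0.764  0.819] F [-2.5  1.  -1.1]
offset [  0.9 -47.7   0.4] spin 0.0 axis err deg 0.12
```

```bash
python3 -m pendant '[{"offset":[0,1,0],"spin":0,"hand":20},{"offset":[0,2,0],"spin":0,"hand":20},{"offset":[0,3,0],"spin":0,"hand":20}]';python3 st.py;python3 tgt.py 0 68.1
```

```text
t: 19.85
tool_pos: [0.5683, 0.0603, 0.2762]
tcp_rot: [0.703, -0.649, -0.008, -0.292]
ft_force: [-20.5, -2.1, 15.8]
gripper_width: 0.315
p [0.5683 0.0603 0.2762] y [ 0.421 -0.013 -0.907] tilt 24.9 az -1.7 zaz 68.1 q [-0.254 -0.033  0.013  2.     0.165  0.76   0.819] F [-20.5  -2.1  15.8]
offset [  0.7 -49.4   0.4] spin -0.0 axis err deg 0.11
```

```bash
python3 ov.py 6
```

```text
(no output)
```

View pics/c6.png

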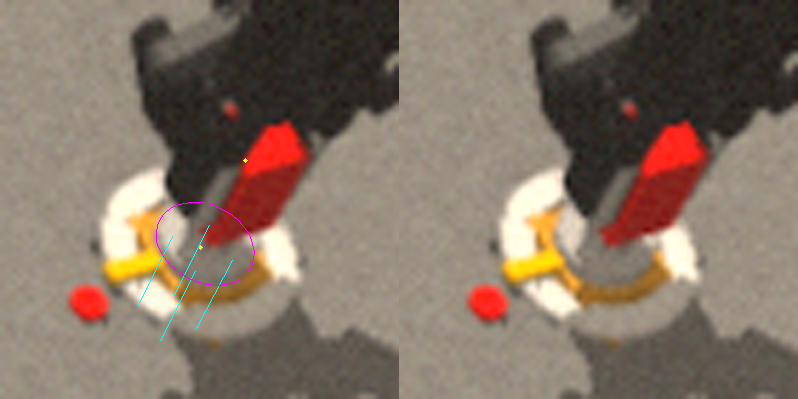

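The key is seated: about 23 N axial at 50 mm depth, and the collar is on the face in the picture. I'll ease off the push and turn clockwise (+spin), checking lateral forces.

```bash
python3 -m pendant '[{"offset":[0,-0.7,0],"spin":4,"hand":20},{"offset":[0,-0.7,0],"spin":8,"hand":20},{"offset":[0,-0.7,-0.2],"spin":12,"hand":20},{"offset":[0,-0.7,-0.3],"spin":17,"hand":20},{"offset":[-0.1,-0.7,-0.4],"spin":22,"hand":20},{"offset":[-0.1,-0.7,-0.5],"spin":27,"hand":20}]';python3 st.py;python3 -c "
from h import *
print((R.from_quat(np.roll(r.observe()['tcp_rot'],-1)).as_matrix().T@np.c_[r.observe()['ft_force'],r.observe()['wrist_torque']]).round(2))"
```

```text
t: 20.7
tool_pos: [0.568, 0.0607, 0.2761]
tcp_rot: [0.685, -0.562, 0.157, -0.436]
ft_force: [-3.7, 2.5, 2.6]
gripper_width: 0.313
p [0.568  0.0607 0.2761] y [ 0.422 -0.011 -0.907] tilt 25.0 az -1.6 zaz 41.9 q [-2.440e-01 -3.300e-02  2.000e-03  2.001e+00  1.640e-01  7.590e-01
  3.460e-01] F [-3.7  2.5  2.6]
[[-3.34 -0.5 ]
 [-3.99 -0.18]
 [-0.18  1.43]]
```

```bash
cat > tf.py <<'E'
from h import *
o=r.observe();p,M=pose();print('toolF|T',(M.T@np.c_[o['ft_force'],o['wrist_torque']]).round(2).tolist())
E
python3 -m pendant '[{"offset":[0,0,-0.1],"spin":5,"hand":20},{"offset":[0,0,-0.2],"spin":10,"hand":20},{"offset":[0,0,-0.2],"spin":15,"hand":20},{"offset":[-0.1,0,-0.3],"spin":20,"hand":20},{"offset":[-0.1,0,-0.4],"spin":25,"hand":20},{"offset":[-0.1,0,-0.5],"spin":30,"hand":20},{"offset":[-0.2,0,-0.6],"spin":35,"hand":20},{"offset":[-0.2,0,-0.6],"spin":40,"hand":20}]';python3 st.py;python3 tf.py
```

```text
t: 21.7
tool_pos: [0.5679, 0.0605, 0.2762]
tcp_rot: [-0.591, 0.378, -0.381, 0.602]
ft_force: [-2.3, 1.7, 1.1]
gripper_width: 0.316
p [0.5679 0.0605 0.2762] y [ 0.423 -0.011 -0.906] tilt 25.0 az -1.5 zaz -0.8 q [-0.228 -0.033 -0.013  2.001  0.163  0.757 -0.351] F [-2.3  1.7  1.1]
toolF|T [[-1.67, -0.58], [-1.96, -0.21], [-1.65, 0.63]]
```

```bash
python3 -m pendant '[{"offset":[0,0,-0.1],"spin":5,"hand":20},{"offset":[0,0,-0.2],"spin":10,"hand":20},{"offset":[0,0,-0.2],"spin":15,"hand":20},{"offset":[-0.1,0,-0.3],"spin":20,"hand":20},{"offset":[-0.1,0,-0.4],"spin":25,"hand":20},{"offset":[-0.1,0,-0.5],"spin":30,"hand":20},{"offset":[-0.2,0,-0.6],"spin":35,"hand":20},{"offset":[-0.2,0,-0.6],"spin":40,"hand":20}]';python3 st.py;python3 tf.py
python3 -m pendant '[{"offset":[0,0,-0.1],"spin":5,"hand":20},{"offset":[0,0,-0.2],"spin":10,"hand":20},{"offset":[0,0,-0.2],"spin":15,"hand":20},{"offset":[-0.1,0,-0.3],"spin":20,"hand":20},{"offset":[-0.1,0,-0.4],"spin":25,"hand":20},{"offset":[-0.1,0,-0.4],"spin":28,"hand":20}]';python3 st.py;python3 tf.py
```

```text
t: 22.7
tool_pos: [0.5677, 0.0602, 0.2761]
tcp_rot: [-0.425, 0.149, -0.56, 0.695]
ft_force: [0.9, 1.1, -0.2]
gripper_width: 0.315
p [0.5677 0.0602 0.2761] y [ 0.424 -0.012 -0.906] tilt 25.1 az -1.6 zaz -43.7 q [-0.212 -0.033 -0.028  2.002  0.163  0.756 -1.05 ] F [ 0.9  1.1 -0.2]
toolF|T [[-1.32, -0.24], [0.59, -0.19], [-0.22, 0.07]]
t: 23.45
tool_pos: [0.5675, 0.0602, 0.276]
tcp_rot: [-0.277, -0.023, -0.646, 0.711]
ft_force: [-0.1, -0.6, 0.0]
gripper_width: 0.316
p [0.5675 0.0602 0.276 ] y [ 0.424 -0.012 -0.906] tilt 25.1 az -1.7 zaz -70.8 q [-0.201 -0.033 -0.039  2.001  0.164  0.756 -1.538] F [-0.1 -0.6  0. ]
toolF|T [[0.28, 0.15], [-0.04, -0.2], [0.51, -0.16]]
```

```bash
python3 -m pendant '[{"offset":[0,0,0],"spin":2,"hand":20},{"offset":[0,0,0],"spin":4,"hand":20},{"offset":[0,0,0],"spin":6,"hand":20},{"offset":[0,0,0],"spin":6,"hand":20}]';python3 st.py;python3 tf.py
python3 -m pendant '[{"offset":[0,0,0],"spin":2,"hand":20},{"offset":[0,0,0],"spin":4,"hand":20},{"offset":[0,0,0],"spin":4,"hand":20}]';python3 st.py;python3 tf.py
```

```text
t: 23.95
tool_pos: [0.5673, 0.0602, 0.2759]
tcp_rot: [-0.242, -0.06, -0.66, 0.709]
ft_force: [1.8, -1.4, 4.8]
gripper_width: 0.316
p [0.5673 0.0602 0.2759] y [ 0.423 -0.012 -0.906] tilt 25.0 az -1.7 zaz -76.3 q [-0.199 -0.033 -0.042  2.001  0.163  0.757 -1.641] F [ 1.8 -1.4  4.8]
toolF|T [[-3.12, 0.65], [-3.53, -0.01], [2.39, 0.79]]
t: 24.32
tool_pos: [0.5673, 0.0602, 0.2759]
tcp_rot: [-0.219, -0.085, -0.668, 0.706]
ft_force: [2.6, -1.0, 6.5]
gripper_width: 0.31
p [0.5673 0.0602 0.2759] y [ 0.423 -0.012 -0.906] tilt 25.0 az -1.7 zaz -80.0 q [-0.197 -0.033 -0.043  2.001  0.163  0.757 -1.712] F [ 2.6 -1.   6.5]
toolF|T [[-4.82, 0.62], [-4.8, -0.01], [2.09, 0.87]]
```

Run:
```python
from h import *
for n in("side","top"): cv2.imwrite(f"pics/{n}7.png",r.capture(n)[:,:,::-1])
a=cv2.imread('pics/side7.png')[160:260,240:340];b=cv2.imread('pics/top7.png')[150:250,260:360]
cv2.imwrite('pics/c7.png',np.clip(1.8*cv2.resize(np.hstack([a,b]),None,fx=4,fy=4,interpolation=cv2.INTER_CUBIC).astype(float),0,255).astype(np.uint8))
```

```text
(no output)
```

View pics/c7.png

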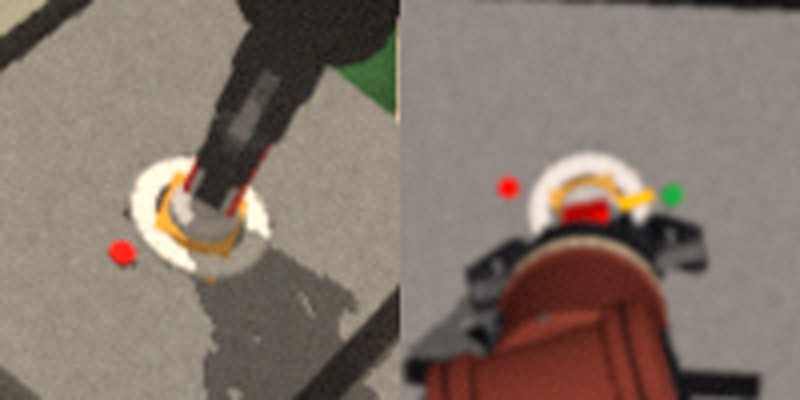

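```bash
python3 -m pendant '[{"offset":[0,0,0],"spin":1.5,"hand":20},{"offset":[0,0,0],"spin":3,"hand":20},{"offset":[0,0,0],"spin":3,"hand":20}]';python3 st.py;python3 tf.py
python3 -m pendant '[{"offset":[0,0,0],"spin":1.5,"hand":20},{"offset":[0,0,0],"spin":3,"hand":20},{"offset":[0,0,0],"spin":3,"hand":20}]';python3 st.py;python3 tf.py;python3 - <<'E'
from h import *
cv2.imwrite("pics/top8.png",r.capture("top")[:,:,::-1])
b=cv2.imread('pics/top8.png')[175:225,280:345];a=cv2.imread('pics/top7.png')[175:225,280:345]
cv2.imwrite('pics/c8.png',np.clip(1.8*cv2.resize(np.hstack([a,b]),None,fx=6,fy=6,interpolation=cv2.INTER_CUBIC).astype(float),0,255).astype(np.uint8))
E
```

```text
t: 24.8
tool_pos: [0.5673, 0.0602, 0.2759]
tcp_rot: [-0.202, -0.103, -0.673, 0.704]
ft_force: [2.0, -1.3, 5.1]
gripper_width: 0.314
p [0.5673 0.0602 0.2759] y [ 0.423 -0.012 -0.906] tilt 25.0 az -1.7 zaz -82.7 q [-0.196 -0.033 -0.044  2.001  0.163  0.757 -1.764] F [ 2.  -1.3  5.1]
toolF|T [[-3.77, 0.66], [-3.78, -0.04], [1.92, 0.91]]
t: 25.18
tool_pos: [0.5673, 0.0602, 0.2758]
tcp_rot: [-0.184, -0.121, -0.678, 0.701]
ft_force: [2.5, -0.7, 6.0]
gripper_width: 0.313
p [0.5673 0.0602 0.2758] y [ 0.423 -0.012 -0.906] tilt 25.0 az -1.7 zaz -85.4 q [-0.195 -0.033 -0.046  2.001  0.163  0.757 -1.816] F [ 2.5 -0.7  6. ]
toolF|T [[-4.69, 0.64], [-4.42, -0.34], [1.18, 0.97]]
```

View pics/c8.png

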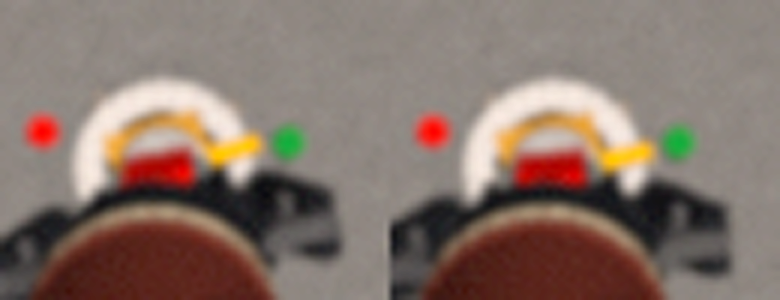

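```bash
python3 -m pendant '[{"offset":[0,0,0],"spin":1,"hand":20},{"offset":[0,0,0],"spin":2,"hand":20},{"offset":[0,0,0],"spin":2,"hand":20}]';python3 st.py;python3 tf.py
```

```text
t: 25.6
tool_pos: [0.5673, 0.0603, 0.2758]
tcp_rot: [-0.173, -0.133, -0.681, 0.699]
ft_force: [2.5, -0.7, 6.3]
gripper_width: 0.317
p [0.5673 0.0603 0.2758] y [ 0.423 -0.013 -0.906] tilt 25.0 az -1.7 zaz -87.2 q [-0.195 -0.033 -0.047  2.001  0.164  0.757 -1.85 ] F [ 2.5 -0.7  6.3]
toolF|T [[-4.92, 0.73], [-4.64, -1.09], [1.04, 0.82]]
```

Torque has risen to 1.1 N m, so the cylinder is at its stop with the pointer at the green dot. I'll relieve slightly, open, and back out along the key axis.

```bash
python3 -m pendant '[{"offset":[0,0,0],"spin":-1.5,"hand":20},{"offset":[0,0,0],"spin":-1.5,"hand":40},{"offset":[0,0,0],"spin":-1.5,"hand":60},{"offset":[0,0,0],"spin":-1.5,"hand":70},{"offset":[0,0,0],"spin":-1.5,"hand":70},{"offset":[0,0,0],"spin":-1.5,"hand":70},{"offset":[0,0,0],"spin":-1.5,"hand":70}]';python3 tf.py
python3 -m pendant '[{"offset":[0,-10,0],"spin":-1.5,"hand":70},{"offset":[0,-30,0],"spin":-1.5,"hand":70},{"offset":[0,-60,0],"spin":-1.5,"hand":70},{"offset":[0,-100,0],"spin":-1.5,"hand":70},{"offset":[0,-150,0],"spin":-1.5,"hand":70},{"offset":[0,-200,0],"spin":-1.5,"hand":70}]';python3 st.py
python3 - <<'E'
from h import *
for n in("side","top"): cv2.imwrite(f"pics/{n}9.png",r.capture(n)[:,:,::-1])
a=cv2.imread('pics/side9.png')[160:260,240:340];b=cv2.imread('pics/top9.png')[150:250,260:360]
cv2.imwrite('pics/c9.png',np.clip(1.8*cv2.resize(np.hstack([a,b]),None,fx=4,fy=4,interpolation=cv2.INTER_CUBIC).astype(float),0,255).astype(np.uint8))
E
```

```text
t: 26.48
tool_pos: [0.5666, 0.0603, 0.2749]
tcp_rot: [-0.181, -0.124, -0.679, 0.701]
ft_force: [-0.6, 0.9, 0.2]
gripper_width: 0.821
toolF|T [[0.39, -0.0], [-0.42, -0.0], [-0.97, -0.43]]
t: 27.22
tool_pos: [0.4812, 0.0627, 0.4585]
tcp_rot: [-0.19, -0.114, -0.677, 0.702]
ft_force: [0.1, 0.6, 0.7]
gripper_width: 0.821
p [0.4812 0.0627 0.4585] y [ 0.422 -0.012 -0.907] tilt 25.0 az -1.6 zaz -84.4 q [-0.21  -0.291 -0.071  1.846  0.119  1.172 -1.766] F [0.1 0.6 0.7]
```

View pics/c9.png

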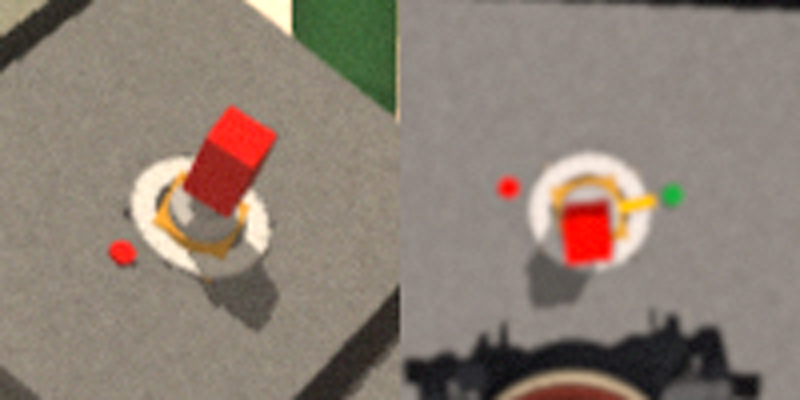

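View pics/top9.png

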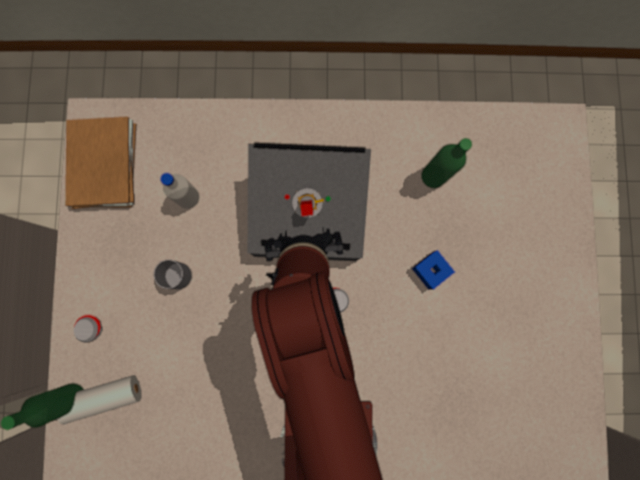

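Run:
```python
from h import *
from tgt import F,L
b=cv2.imread('pics/top9.png')
im=cv2.resize(b[180:225,280:340],None,fx=13,fy=13,interpolation=cv2.INTER_CUBIC)
Lm=L(0)
def draw(P,c):
    u,v=proj('top',[F+Lm@np.array(P)])[0];cv2.circle(im,(int((u-280+.5)*13),int((v-180+.5)*13)),3,c,-1)
for rr in(.022,.028,.034):
    for a,c in((-75,(0,255,0)),(-71,(255,255,0)),(-79,(255,0,255))): draw([rr*np.cos(np.radians(a)),rr*np.sin(np.radians(a)),0],c)
draw([.041*np.cos(np.radians(75)),.041*np.sin(np.radians(75)),-.004],(255,255,255));draw([.041*np.cos(np.radians(75)),-.041*np.sin(np.radians(75)),-.004],(255,255,255))
draw([0,0,.064],(255,255,255))
cv2.imwrite('pics/p9.png',np.clip(im*1.5,0,255))
# head top corners side view, fully home, head angle
s=cv2.imread('pics/side9.png');x0,y0,k=260,175,10
im2=cv2.resize(s[y0:y0+55,x0:x0+60],None,fx=k,fy=k,interpolation=cv2.INTER_CUBIC)
for dz,c in((0,(0,255,0)),(.004,(255,0,255))):
  M=L(-75)
  for z in(.022,.064):
    q=proj('side',[F+M@[sx*.014,sy*.014,z+dz] for sx,sy in((1,1),(1,-1),(-1,-1),(-1,1))])
    cv2.polylines(im2,[np.int32((q-[x0,y0]+.5)*k)],True,c,1)
cv2.imwrite('pics/p9s.png',im2)
```

```text
[ WARN:0@0.993] global loadsave.cpp:1063 imwrite_ Unsupported depth image for selected encoder is fallbacked to CV_8U.
```

View pics/p9.png

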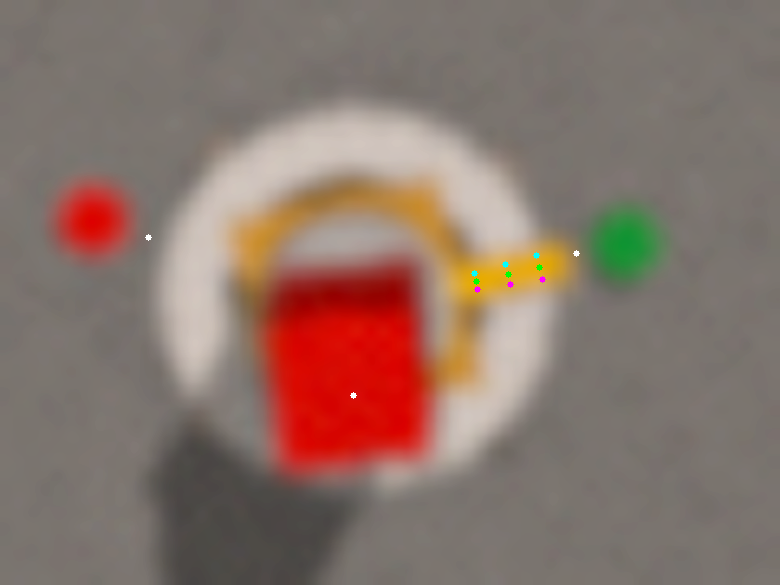

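View pics/p9s.png

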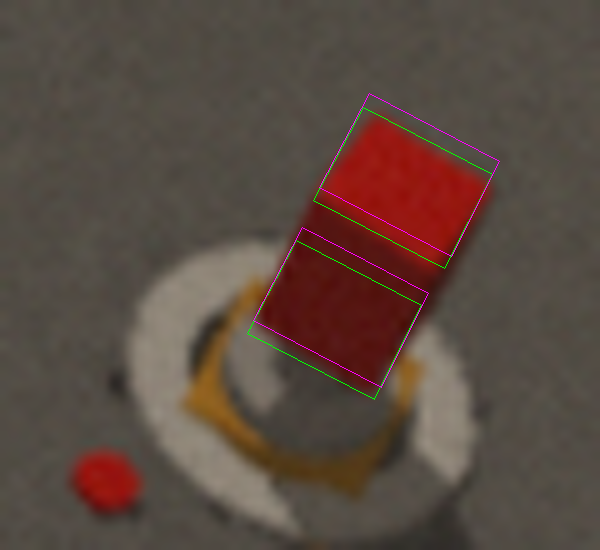

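Run:
```python
from h import *
a=cv2.imread('pics/side0.png').astype(int);b=cv2.imread('pics/side9.png').astype(int);d=abs(a-b).max(2)
t=abs(cv2.imread('pics/top0.png').astype(int)-cv2.imread('pics/top9.png').astype(int)).max(2)
for n,(x0,x1,y0,y1) in dict(can=(385,425,265,310),wine=(310,342,80,190),pet=(140,200,285,400),tin=(235,300,380,465)).items(): print(n,(d[y0:y1,x0:x1]>40).mean().round(3))
r.sign_off();print(r.observe()['t'])
```

```text
can 0.0
wine 0.119
pet 0.0
tin 0.0
the job is handed in; nothing more can be done
the job is handed in; nothing more can be done
```

```bash
python3 -c "
import cv2
a=cv2.imread('pics/top0.png').astype(int);b=cv2.imread('pics/top9.png').astype(int);print((abs(a-b).max(2)[130:200,410:480]>40).mean())
cv2.imwrite('pics/w9.png',cv2.resize(cv2.imread('pics/side9.png')[60:220,230:440],None,fx=3,fy=3))"
```

```text
0.0
```

View pics/w9.png

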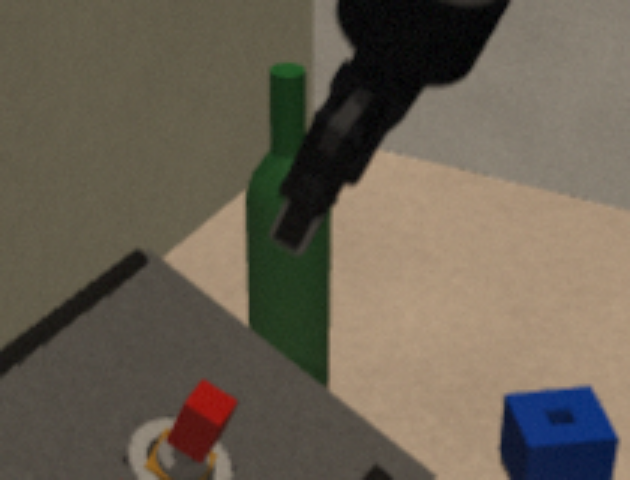

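The bin is unlocked: the key is fully home in the lock, turned clockwise to the stop, and released. I handed the job in at about 27 s.

**What I did:** I took the key upright out of the stand. The moves cannot tilt the tool directly, so I pushed the arm against its reach limits until the tool leaned 25° and then inserted the key. After turning, I opened the fingers and backed out along the key's axis.

**Last checks:**
- **Depth:** I felt about 23 N of contact at 50 mm depth. After release, the head's outline in the side picture matches a fully seated key.
- **Turn:** the torque rose to about 1.1 N m at the end of the turn. In the top picture the pointer lies at about −75° from the bin's x axis, lined up with the green dot.
- **Grip:** the gripper was about 200 mm clear of the key and touching nothing.
- **Bystanders:** the can, PET bottle and tin show no change in the side view.

**Checks that disagreed:**
- **Wine bottle:** it first showed as changed in the side view, but that was the gripper in front of it. The top view shows no change.
- **Torque at the stop:** it read near zero for a few degrees before rising, probably the key's play. So I kept turning until the torque rose clearly.

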